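# Pin the dripper cradle at brewing height

## Robot

A 6-joint arm with a two-finger parallel gripper is mounted at the origin on the work surface. World frame = base frame: x ahead of the robot, y to its left, z up, the work surface at z = 0. Lengths are in m, angles in rad, forces in N, time in s.
With the tool pointing down it reaches from about 0.325 to 0.85 m from the base axis. Payload 15.5 kg.
Tool frame: the origin (TCP) lies between the finger pads; the fingertips stand 8 mm ahead of it and the grasp point (between the pads) lies 11 mm behind it (env.tip_reach is the z of the fingertips in the tool frame, in m); z points along the fingers, y is the line along which they close (so a half turn about z gives the same grasp; the last joint's range is limited). The gripper opens to 91 mm and grips with 3 to 60 N. Pads are 32 mm wide; open, the fingers measure 118 mm over their backs; the gripper's body (76 mm by 178 mm) begins 60 mm behind the grasp point.
Start: joints at [1.188, 0.494, 1.345, -0, 1.302, -0.096], TCP at [0.177, 0.599, 0.222] pointing down, gripper open.
Joint ranges: [-2.91, 2.91], [-0.82, 2.16], [0.22, 2.67], [-1.22, 4.37], [0.12, 2.79], [-3.08, 3.08]. Speed limits (rad/s): [1.89, 1.89, 2.57, 3.01, 3.01, 3.01].

## Interface

Orientations are given as a unit quaternion [w, x, y, z].
In Python, from bench import env gives the robot as it stands.
- The arm moves only by the tool jog_arm, never from a script. Its argument "plan" is one flat list of numbers, 5 for each row, row after row: the opening, from 0 (shut) to 1 (fully open), then the shift along the tool's x, y, z in units of 30 mm (1.0 is 30 mm), then the turn about the tool's z in units of 6 degrees (1.0 is 6 degrees). In form: [claw, dx, dy, dz, twist, claw, dx, dy, dz, twist, ...]. A call has 1 to 12 rows; each row is the pose to reach, as a shift and turn from the pose commanded when the call began, along the tool's axes at that moment; what a row does not reach only later rows make up. A row lasts 1/10 s, in which the tool goes at most 50 mm and 8.59 degrees, less where a joint would pass 70% of its speed; a pose out of reach is approached as far as the arm can. A call with a gripper value outside its range is refused whole. The fingers move at their own pace and stop on an object; "squeeze" is the grip in N (left out, the last holds). Time passes only in rows, so rows that repeat a pose let the fingers close. It gives the time, the measured TCP pose, the force, the opening and the grip force at its end, in the units of the state.
- env.observe(): the state, without advancing time (a new reading comes with each control period).
- env.camera(name): name is "scene" or "top" or "wrist"; returns a dict with "image" (384x512x3 uint8, red, green, blue), "intrinsics" (3x3 intrinsics, pixels), "position" and "orientation" of the camera in the world; the wrist camera has in their place "hand_eye" (4x4, takes a point from camera to tool coordinates, whose origin is the TCP and whose axes are the flange's). Camera axes: x right, y down, z forward; pixel columns grow to the right and rows downward; lengths in m; the calibration is good to about 2 mm. The wrist camera is an equidistant fisheye: a pixel r from the principal point sees the ray r / f radians off the axis. A picture is of the moment at which its call begins: read the wrist's pose just before it. There is no depth.
- env.sign_off(): hands the job in; it is judged then, once.
The state is a dict: "clock": time; "q": joint angles; "qd": joint speeds; "effort": joint torques, N m; "eef_pos": TCP position; "orientation": TCP orientation; "ft_force": force on the tool from outside, world axes, zero at the start; "ft_torque": the same for the moment, N m; "finger_gap": opening from 0.0 (shut) to 1.0 (fully open); "grasp_force": force on a finger pad.
Only numpy, scipy, OpenCV 4.12 (cv2) and the standard library are available. Lean on these libraries where they do the work, as an engineer would, in place of code of your own. Each camera call takes 0.05 s, during which the arm holds its last target. There are 200 camera calls.

## Task

The pour-over stand's dripper cradle has slid down its post. Slide it back up to brewing height, where the hole in its collar meets the bore hidden in the post, and lock it there with the red-gripped steel pin from the step shelf: push the pin in from the collar's right-hand side (the side away from the shelf), right through collar and post, until its grip is up against the collar, and let go. Leave the mug, dripper, jar and spoon where they stand.

Things in the scene. Friction and masses are not known exactly. Their poses are not given: they have to be found in the camera images.
- pin_grip (a point): Centre of the lock pin's red plastic grip, a block 56 mm long (x), 14 wide (y), 26 high (z). Axes: x towards the pin's nose, z up. The pin (45 g) lies level on the shelf's lower step, grip overhanging the step's front edge, which is 4 to 6 mm ahead of the grip's front face: all of the grip is in free air. The step's top is level with this point.
- pin_shoulder (a point): Point on the shank's axis in the plane of the grip's front face, 28 mm ahead of (x) and 5 mm above (z) pin_grip; same axes. The steel shank runs from here: 10 mm in diameter, 58 mm long, the last 6 mm tapering to a flat 6.8 mm nose. Meets collar_hole when the pin is fully home.
- collar_hole (a point): Centre of the mouth of the 11.6 mm hole in the collar's right-hand face; rides with the cradle. Axes: x the way the pin goes in (level, roughly robot's left), z up, y = z cross x. Along x: wall 7 mm, gap 1, post 26, gap 1, wall 7. Collar 42 mm wide, from 20 below to 68 above the hole. Overhead a 5 mm plate, underside 68 mm above the hole's axis, overhangs this face by 21 mm.
- cradle (a joint): Height of the cradle (collar and plate) on its post, m, 0 (lowest) to 0.09, growing upward; the axis of collar_hole is 96 mm + this value above the counter. Friction about 6 N, weight 2.5 to 4 N: about 10 N lifts it, 2 to 4 N pushes it down, and it stays where it is left.
- boss (a point): Foot of the post's axis, at counter level; axes as collar_hole. The aluminium post (26 mm along x, 30 along y, top 296 to 316 mm up) has one 11.6 mm cross bore, hidden by the collar. The post is screwed in by hand: the bore's axis lies anywhere from 144 to 164 mm above the counter (joint 0.048 to 0.068), to be found by feel. Elsewhere the post stops the pin's nose 8 mm inside collar_hole.
- lift_knob (a point): Centre of the upright dark wooden knob for lifting the cradle, 24 mm in diameter, 28 high, its foot 5 mm above the plate; 125 mm beyond the post's axis (-y, away from the robot) and 92 mm above the hole's axis. Axes as collar_hole.
- stand: Fixed black steel base of the pour-over stand, 150 x 210 x 15 mm (x, y, z); origin at the centre of its underside, axes as collar_hole. The post stands 62 mm from the origin along +y (nearer the robot).
- shelf: Fixed pine step shelf, 290 mm deep (x), 300 wide (y); origin at counter level, 130 mm behind the middle of its front edge. It stands sideways, its front towards the stand. Lower step in front (x from -130 to 0 mm), top 60 mm above the counter; upper step behind (x 0 to 160 mm), top 130 mm up. A fixed steel clip at the back of the upper step holds a 176 mm glass lid upright.
- mug: Bystander: brown earthenware mug, 78 mm across, 98 mm high, on the stand's base under the cradle; origin at the centre of its underside, handle at +y.
- dripper: Bystander: stainless cone dripper, 112 mm across the rim, 78 mm high, on the upper step; origin at the centre of its underside.
- jar: Bystander: closed white ceramic jar, 80 mm across, 104 mm high, on the upper step; origin at the centre of its underside.
- spoon: Bystander: pale blue plastic spoon, 150 mm long, lying along the back of the lower step; origin underneath it, length along x.
There are look-alikes about, which are no part of the job. There is more than one size of the part that bears pin_grip; the job needs the middle-sized.

How it is judged:
At the end, for the whole second after the job is handed in: The pin is through collar and post from the right-hand side, its grip's front face within 4 mm of the collar (pin_shoulder within 6 mm of collar_hole), its axis within 0.1 rad of the hole's; the cradle is at brewing height (joint 0.044 to 0.072, held by the pin); the pin is at rest (x of pin_shoulder in the frame of collar_hole above -0.004 m and distance between pin_shoulder and collar_hole below 0.006 m and angle between the x axis of pin_grip and the x axis of collar_hole, either way round below 0.1 rad and value of joint cradle between 0.044 and 0.072 m and linear speed of pin below 0.02 m/s); the robot touches nothing.
It fails at once if the mug is shifted by more than 25 mm or tipped (distance of mug from where it was at the start of the episode above 0.025 m or angle between mug's own z axis and vertical above 0.35 rad).
It fails at once if the dripper or the jar is shifted by more than 25 mm or tipped (distance of any of dripper, jar from where it was at the start of the episode above 0.025 m or angle between any of dripper, jar's own z axis and vertical above 0.35 rad).
It fails at once if the spoon is shifted by more than 30 mm (distance of spoon from where it was at the start of the episode above 0.03 m).
It also fails if it takes over 72 s, if anything falls off the work surface, if the arm or the gripper's body presses on something with over 40 N, if the wrist force passes 120 N, or if a joint passes its speed limit or range.

## Working session

There is one attempt and no reset: what is moved stays moved. The work goes in short steps, Python scripts to look and compute and a tool call to move; the robot and the scene stay as the last step left them, time stands still between calls to the robot, and variables do not carry over. Pictures are saved under pics/ and viewed, at most 10 in all, crops included, and the job is handed in when it is done.

Besides the shell and the picture viewer there is one more tool, called after ">>>" by a JSON object that holds its "method" and its "body", one argument or row to a line. jog_arm: Moves the arm, as the interface text tells. Its arguments: {"type":"object","properties":{"plan":{"type":"array","items":{"type":"number"}},"squeeze":{"type":"number"}},"required":["plan"]}

```bash
mkdir -p pics; ls; python3 - <<'E'
from bench import env
import cv2,json
s=env.observe();print({k:s[k] for k in('clock','eef_pos','orientation','ft_force','finger_gap')},env.tip_reach)
for n in('scene','top','wrist'):
    c=env.camera(n);cv2.imwrite(f'pics/{n}0.png',c['image'][:,:,::-1])
    print(n,{k:v.tolist() if hasattr(v,'tolist') else v for k,v in c.items() if k!='image'})
a=[cv2.imread(f'pics/{n}0.png') for n in('scene','top')]
E
```

```text
pics
{'clock': 0.0, 'eef_pos': array([0.1766597 , 0.5991248 , 0.22135606]), 'orientation': array([-1.34469700e-04,  1.42909143e-01,  9.89735636e-01, -5.74865453e-04]), 'ft_force': array([-0.19464915, -0.43371562,  0.00050377]), 'finger_gap': 1.002514031429644} 0.008
scene {'intrinsics': [[455.805120334966, 0.0, 251.68629947560416], [0.0, 455.805120334966, 192.3697312400618], [0.0, 0.0, 1.0]], 'position': [1.342145676537458, -0.3650281753705093, 0.9755541586225154], 'orientation': [-0.3464241672513861, 0.7953580391179285, 0.45628283107357714, -0.19799460604306657]}
top {'intrinsics': [[393.37382267927376, 0.0, 250.50380104538675], [0.0, 393.37382267927376, 186.8845240338129], [0.0, 0.0, 1.0]], 'position': [0.4582312212004812, 0.06453418732559744, 1.0237520235247486], 'orientation': [0.058334664079247596, -0.6985299952196066, 0.7118941614563624, -0.04312326088783495]}
wrist {'intrinsics': [[297.3186396354542, 0.0, 257.24116760247466], [0.0, 297.3186396354542, 190.97690011636004], [0.0, 0.0, 1.0]], 'hand_eye': [[-0.0001358566759423249, -0.9655068258265586, -0.2603777080037484, 0.07324160269164687], [0.9999998684835705, -2.4017615919829493e-06, -0.0005128616496701194, 0.0010070251494758153], [0.0004945460582827563, -0.26037774343548115, 0.965506699172844, -0.1624619044452942], [0.0, 0.0, 0.0, 1.0]]}
```

View pics/scene0.png

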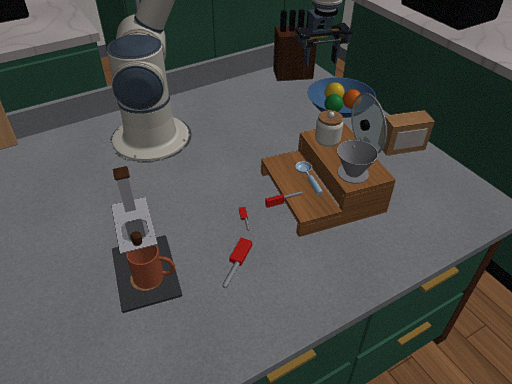

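View pics/top0.png

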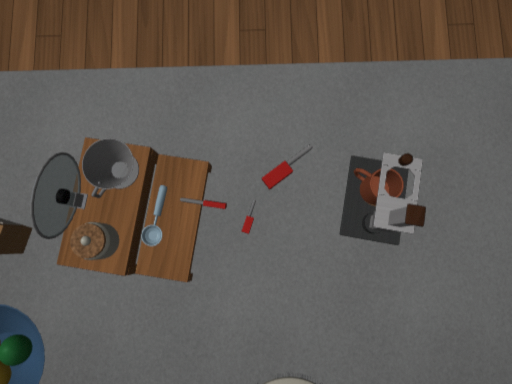

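The scene view shows the stand at about (145,255), the shelf at (330,180), the middle-sized pin on the step at (283,200), and decoy pins on the counter at (243,218) and (238,258). In the top view, the pin's grip is at (215,204) and its nose points left. The plate is at (398,192), the knob at (405,160) and the post top at (415,215).

```bash
python3 - <<'E'
import cv2,numpy as np
s=cv2.imread('pics/scene0.png');t=cv2.imread('pics/top0.png');w=cv2.imread('pics/wrist0.png')
def cr(im,x,y,ww,h): return cv2.resize(im[y:y+h,x:x+ww],(400,300),interpolation=cv2.INTER_CUBIC)
m=np.vstack([np.hstack([cr(s,100,155,100,75),cr(t,340,140,100,75)]),np.hstack([cr(t,170,180,80,60),cr(s,280,-0,100,75)])])
cv2.imwrite('pics/m1.png',m)
E
```

```text
(no output)
```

View pics/m1.png

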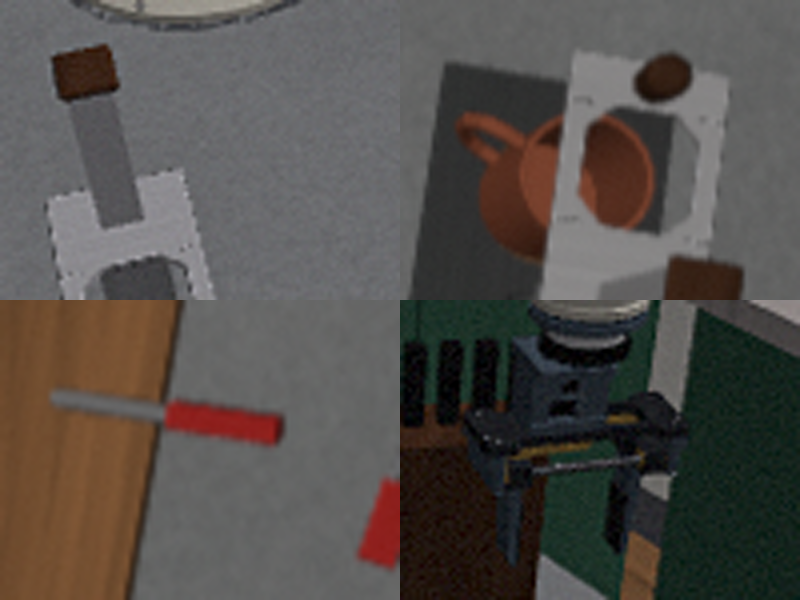

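View pics/wrist0.png

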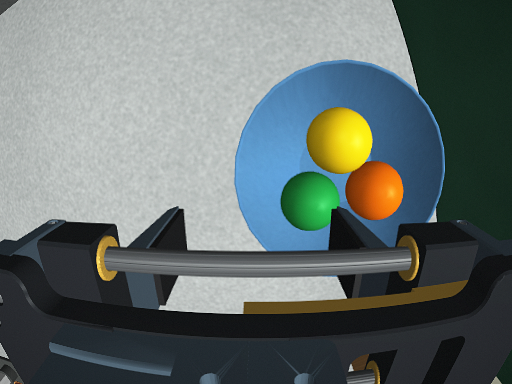

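The crops show that the wrist camera has no protruding housing. The pin's grip runs from about (203,202) to (226,206) in the top view, with its nose at (180,199). Next I'll fit the stand's pose, the cradle height and the pin's pose.

```bash
cat > h.py <<'E'
import numpy as np, cv2
from scipy.spatial.transform import Rotation as R
from scipy.optimize import least_squares
from bench import env
def rot(q): return R.from_quat([q[1],q[2],q[3],q[0]]).as_matrix()
def proj(c,P):
    p=(np.atleast_2d(P)-c['position'])@rot(c['orientation']); K=c['intrinsics']
    return p[:,:2]/p[:,2:]*K[0,0]+K[:2,2]
def onplane(c,uv,z):
    K=c['intrinsics'];d=rot(c['orientation'])@np.r_[(np.array(uv)-K[:2,2])/K[0,0],1]
    return c['position']+d*(z-c['position'][2])/d[2]
def wproj(c,s,P):  # wrist fisheye
    H=np.array(c['hand_eye']);t=(np.atleast_2d(P)-s['eef_pos'])@rot(s['orientation'])
    p=(t-H[:3,3])@H[:3,:3];r=np.hypot(p[:,0],p[:,1]);th=np.arctan2(r,p[:,2]);K=c['intrinsics']
    return p[:,:2]/r[:,None]*th[:,None]*K[0,0]+K[:2,2]
def wplane(c,s,uv,z):
    K=c['intrinsics'];H=np.array(c['hand_eye']);v=np.array(uv)-K[:2,2];r=np.hypot(*v);th=r/K[0,0]
    d=rot(s['orientation'])@H[:3,:3]@np.r_[v/r*np.sin(th),np.cos(th)]
    o=s['eef_pos']+rot(s['orientation'])@H[:3,3]
    return o+d*(z-o[2])/d[2]
def frame(yaw): # hole axes: x level at yaw, z up
    x=np.array([np.cos(yaw),np.sin(yaw),0]);z=np.array([0,0,1.]);return np.c_[x,np.cross(z,x),z]
E
python3 - <<'E'
from h import *
t=env.camera('top');s=env.camera('scene')
for n,uv,z in(('nose',(180.4,199.2),.065),('front',(203,202.2),.073),('rear',(225,205.8),.073)): print(n,onplane(t,uv,z).round(4))
B=[(.075,-.105),(.075,.105),(-.075,.105),(-.075,-.105)] # hole axes x,y
obs=[(t,(351.3,155.5),0),(t,(341,236),1),(t,(401,243),2),(s,(171,238),0),(s,(181,296),0),(s,(122,306),3)]
obs=[(t,(351.3,155.5),0),(t,(341,236),1),(t,(401,243),2),(s,(181,296),0),(s,(122,306),3)]
def res(p):
    F=frame(p[2]);o=np.array([p[0],p[1],0]);r=[]
    for c,uv,i in obs: r+=list((proj(c,o+F@np.r_[B[i],.015])[0]-uv))
    k=lambda q,dz:o+F@np.array([0,.062-.125,.096+q+dz])
    r+=list(proj(t,k(p[3],.106))[0]-(405.7,159.2))
    r+=list(proj(s,k(p[3],.106))[0]-(136.5,235.5))
    return r
f=least_squares(res,[.45,-.3,1.57,.02],loss='soft_l1');p=f.x
print(p.round(4),np.round(f.fun if 0 else res(p),1))
F=frame(p[2]);o=np.array([p[0],p[1],0])
print('boss',(o+F@[0,.062,0]).round(4),'hole',(o+F@[-.021,.062,.096+p[3]]).round(4),'knob',(o+F@[0,-.063,.188+p[3]]).round(4))
for h in(.296,.316):print(proj(t,o+F@[0,.062,h]),proj(s,o+F@[0,.062,h]))
E
```

```text
nose [0.57   0.2572 0.065 ]
front [0.5606 0.2002 0.073 ]
rear [0.5508 0.1466 0.073 ]
[ 0.5655 -0.2341  1.3987  0.0098] [-0.4 -0.1  0.1 -0.4 -0.4  1.8  1.4 -3.7 -0.2  4.5  0.4 -0.  -0.7  0.4]
boss [ 0.5045 -0.2235  0.    ] hole [ 0.5009 -0.2442  0.1058] knob [ 0.6276 -0.2449  0.1978]
[[416.22112246 215.467878  ]] [[119.92467973 172.95954937]]
[[420.64251372 214.6712064 ]] [[118.19237991 166.230336  ]]
```

>>> {"method": "jog_arm", "body": {
  "plan": [1, -22.4, -22.7, -2.6, 0, 1, -22.4, -22.7, -2.6, 0, 1, -22.4, -22.7, -2.6, 0, 1, -22.4, -22.7, -2.6, 0, 1, -22.4, -22.7, -2.6, 0, 1, -22.4, -22.7, -2.6, 0, 1, -22.4, -22.7, -2.6, 0, 1, -22.4, -22.7, -2.6, 0, 1, -22.4, -22.7, -2.6, 0, 1, -22.4, -22.7, -2.6, 0, 1, -22.4, -22.7, -2.6, 0, 1, -22.4, -22.7, -2.6, 0]
}}

```text
clock: 1.45
eef_pos: [0.4598, 0.0703, 0.271]
orientation: [0.0, 0.143, 0.99, 0.0]
ft_force: [1.0, 0.4, -0.8]
finger_gap: 0.999
grasp_force: 0.0
```

>>> {"method": "jog_arm", "body": {
  "plan": [1, -8.3, -8.5, -1, 0, 1, -8.3, -8.5, -1, 0, 1, -8.3, -8.5, -1, 0, 1, -8.3, -8.5, -1, 0, 1, -8.3, -8.5, -1, 0, 1, -8.3, -8.5, -1, 0, 1, -8.3, -8.5, -1, 0, 1, -8.3, -8.5, -1, 0, 0.6, -8.3, -8.5, -1, 0, 0.6, -8.3, -8.5, -1, 0]
}}

```text
clock: 2.45
eef_pos: [0.6255, -0.2417, 0.3004]
orientation: [-0.0, 0.143, 0.99, 0.0]
ft_force: [-0.4, 0.0, 0.5]
finger_gap: 0.854
grasp_force: 0.0
```

```bash
python3 - <<'E'
from h import *
s=env.observe();c=env.camera('wrist');print(s['eef_pos'],s['q'])
im=c['image'][:,:,::-1].copy()
uv=wproj(c,s,[[.6276,-.2449,.212],[.6276,-.2449,.184]]);print(uv)
for u in uv: cv2.circle(im,tuple(int(round(x)) for x in u),2,(0,255,0),-1)
cv2.imwrite('pics/w1.png',im)
E
```

```text
[ 0.62549231 -0.24174635  0.3003628 ] [-4.57919381e-01  5.05628543e-01  1.10653963e+00  2.29808102e-04
  1.53040181e+00 -1.74216219e+00]
[[253.45696692 200.38965423]
 [253.81273544 192.03921054]]
```

View pics/w1.png

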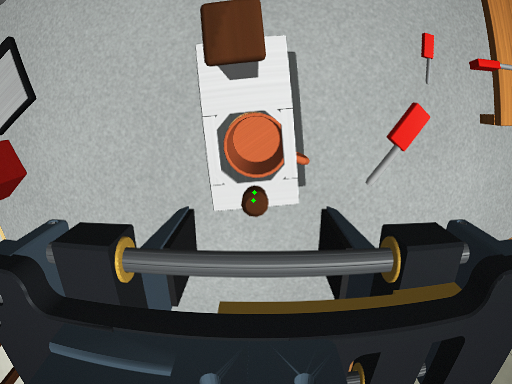

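The wrist view shows the knob top at (255,200), about 1–2 mm from my prediction at (253,199). I'll descend, grip it and lift.

>>> {"method": "jog_arm", "body": {
  "plan": [0.6, -0.15, -0.05, 1.5, 0, 0.6, -0.15, -0.05, 3, 0, 0.6, -0.15, -0.05, 3.6, 0, 0.6, -0.15, -0.05, 3.6, 0, 0, -0.15, -0.05, 3.6, 0, 0, -0.15, -0.05, 3.6, 0, 0, -0.15, -0.05, 3.6, 0, 0, -0.15, -0.05, 3.6, 0, 0, -0.15, -0.05, 3.6, 0, 0, -0.15, -0.05, 3.6, 0],
  "squeeze": 40
}}

```text
clock: 3.5
eef_pos: [0.6301, -0.2457, 0.1932]
orientation: [0.0, 0.143, 0.99, -0.0]
ft_force: [-0.7, -2.4, 2.8]
finger_gap: 0.244
grasp_force: 40.0
```

>>> {"method": "jog_arm", "body": {
  "plan": [0, 0, 0, -0.5, 0, 0, 0, 0, -1, 0, 0, 0, 0, -1.5, 0, 0, 0, 0, -2, 0, 0, 0, 0, -2.2, 0, 0, 0, 0, -2.2, 0, 0, 0, 0, -2.2, 0]
}}

```text
clock: 4.2
eef_pos: [0.6301, -0.2457, 0.2587]
orientation: [0.0, 0.143, 0.99, -0.0]
ft_force: [2.0, -2.7, 2.3]
finger_gap: 0.24
grasp_force: 40.0
```

```bash
python3 - <<'E'
from h import *
a=[]
for n in('scene','top'):
    c=env.camera(n);cv2.imwrite(f'pics/{n}1.png',c['image'][:,:,::-1])
s=cv2.imread('pics/scene1.png')
cv2.imwrite('pics/s1c.png',cv2.resize(s[150:320,60:230],(600,600),interpolation=cv2.INTER_CUBIC))
E
```

```text
(no output)
```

View pics/s1c.png

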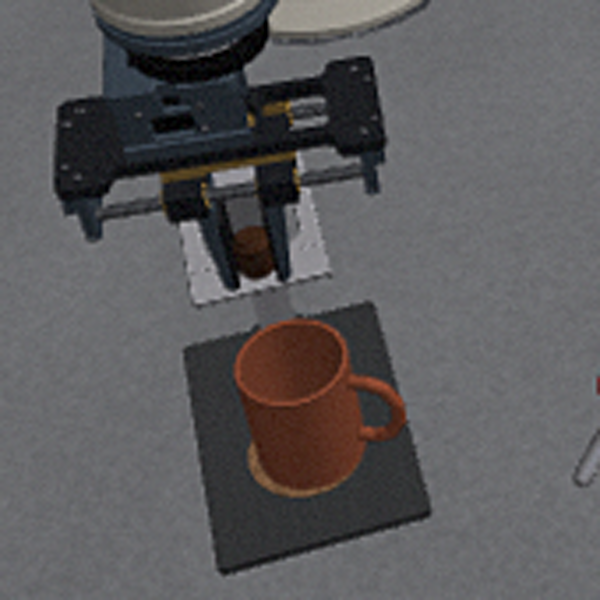

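The scene view confirms the lift: the fingers hold the knob and the plate is well above the mug. I'll release and travel to the pin.

>>> {"method": "jog_arm", "body": {
  "plan": [0.6, 0, 0, 0, 0, 0.6, 0, 0, 0, 0, 0.6, 0, 0, -1.2, 0, 0.6, 0, 0, -2.4, 0, 0.6, 6.3, 12.1, -2.4, 13.9, 0.6, 6.3, 12.1, -2.4, 13.9, 0.6, 6.3, 12.1, -2.4, 13.9, 0.6, 6.3, 12.1, -2.4, 13.9, 0.6, 6.3, 12.1, -2.4, 13.9, 0.6, 6.3, 12.1, -2.4, 13.9, 0.6, 6.3, 12.1, -2.4, 13.9, 0.6, 6.3, 12.1, -2.4, 13.9]
}}

```text
clock: 5.5
eef_pos: [0.5576, 0.1225, 0.3304]
orientation: [-0.0, 0.648, 0.762, -0.0]
ft_force: [1.1, -0.7, -0.4]
finger_gap: 0.597
grasp_force: 0.0
```

>>> {"method": "jog_arm", "body": {
  "plan": [0.6, 1.1, 0, 2, 3.2, 0.6, 1.1, 0, 4, 3.2, 0.6, 1.1, 0, 4.7, 3.2, 0.6, 1.1, 0, 4.7, 3.2, 0.6, 1.1, 0, 4.7, 3.2]
}}

```text
clock: 6.0
eef_pos: [0.5532, 0.1531, 0.1904]
orientation: [-0.0, 0.764, 0.646, -0.001]
ft_force: [0.8, -0.6, 1.1]
finger_gap: 0.603
grasp_force: 0.0
```

```bash
python3 - <<'E'
from h import *
s=env.observe();c=env.camera('wrist');print(s['eef_pos'],s['orientation'].round(3))
im=c['image'][:,:,::-1].copy()
P=[[.5606,.2002,.073],[.5508,.1466,.073],[.57,.2572,.065]]
print(wproj(c,s,P))
cv2.imwrite('pics/w2.png',im)
E
```

```text
[0.55318047 0.15311114 0.19037001] [-0.     0.764  0.646 -0.001]
[[256.6412887  140.71711528]
 [255.91540558 196.39894625]
 [256.4172413   80.46380319]]
```

View pics/w2.png

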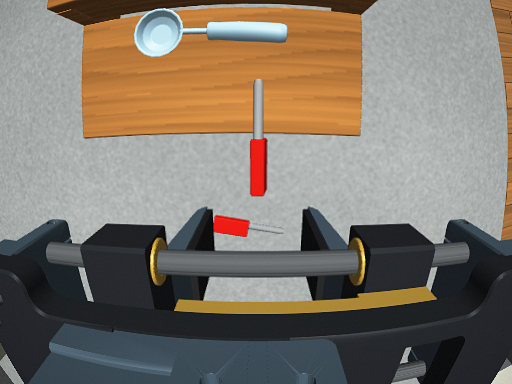

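The pin is aligned with the tool: grip from (258,139) to (258,195), nose at (258,80). I'll grasp it slightly behind its centre.

>>> {"method": "jog_arm", "body": {
  "plan": [0.6, 0.43, 0.06, 1.5, 0, 0.6, 0.43, 0.06, 3, 0, 0.6, 0.43, 0.06, 4.2, 0, 0.6, 0.43, 0.06, 4.5, 0, 0.6, 0.43, 0.06, 4.5, 0, 0, 0.43, 0.06, 4.5, 0, 0, 0.43, 0.06, 4.5, 0, 0, 0.43, 0.06, 4.5, 0, 0, 0.43, 0.06, 4.5, 0, 0, 0.43, 0.06, 4.5, 0, 0, 0.43, 0.06, 4.5, 0, 0, 0.43, 0.06, 4.5, 0],
  "squeeze": 60
}}

```text
clock: 7.25
eef_pos: [0.5573, 0.1655, 0.0548]
orientation: [0.0, 0.764, 0.645, 0.0]
ft_force: [-0.3, 0.1, 3.9]
finger_gap: 0.15
grasp_force: 60.0
```

>>> {"method": "jog_arm", "body": {
  "plan": [0, 0, 0, -1.5, 0, 0, 0, 0, -3, 0, 0, 0, 0, -4.6, 0, 0, 0, 0, -6.2, 0, 0, 0, 0, -7.8, 0, 0, 0, 0, -9.4, 0, 0, -18.3, 0.42, -11.5, 0, 0, -18.3, 0.42, -11.5, 0, 0, -18.3, 0.42, -11.5, 0, 0, -18.3, 0.42, -11.5, 0, 0, -18.3, 0.42, -11.5, 0, 0, -18.3, 0.42, -11.5, 0]
}}

```text
clock: 8.45
eef_pos: [0.513, -0.1312, 0.3711]
orientation: [-0.0, 0.764, 0.645, -0.0]
ft_force: [1.3, 0.4, -0.7]
finger_gap: 0.152
grasp_force: 60.0
```

>>> {"method": "jog_arm", "body": {
  "plan": [0, -8.3, 0.22, -0.5, 0, 0, -8.3, 0.22, -0.5, 0, 0, -8.3, 0.22, -0.5, 0, 0, -8.3, 0.22, -0.5, 0, 0, -8.3, 0.22, -0.5, 0, 0, -8.3, 0.22, -0.5, 0, 0, -8.3, 0.22, 2, 0, 0, -8.3, 0.22, 4, 0, 0, -8.3, 0.22, 6, 0, 0, -8.3, 0.22, 7, 0, 0, -8.3, 0.22, 7, 0, 0, -8.3, 0.22, 7, 0]
}}

```text
clock: 9.65
eef_pos: [0.4768, -0.3741, 0.1573]
orientation: [-0.003, 0.764, 0.645, -0.0]
ft_force: [0.5, -0.4, -0.6]
finger_gap: 0.153
grasp_force: 60.0
```

```bash
python3 - <<'E'
from h import *
s=env.observe();c=env.camera('wrist');print(s['eef_pos'],s['orientation'].round(4))
w=c['image'][:,:,::-1].copy()
R_=rot(s['orientation']);tx=R_[:,0]
sh=s['eef_pos']+R_@[.038,0,-.0102]; print('shoulder,nose',wproj(c,s,[sh,sh+.058*tx]))
F=frame(1.3987);b=np.array([.5045,-.2235,0])
hole=b+F@[-.021,0,.171];print('d in hole frame',F.T@(sh-hole))
# plate corners at the near side, collar edges, plate top z .073 above hole: overhang edge x=-.042
print('plate edge',wproj(c,s,[b+F@[-.042,y,.244] for y in(-.02,.02)]),'posttop',wproj(c,s,[b+F@[0,0,.306]]))
cv2.imwrite('pics/w3.png',w)
for n in('scene','top'):
    k=env.camera(n);cv2.imwrite(f'pics/{n}2.png',k['image'][:,:,::-1])
a=cv2.imread('pics/scene2.png')[150:300,60:210];t=cv2.imread('pics/top2.png')[130:280,330:480]
a=cv2.resize(a,(400,400),interpolation=2);t=cv2.resize(t,(400,400),interpolation=2)
print(a.shape)
cv2.imwrite('pics/m3.png',np.vstack([np.hstack([a,t]),np.hstack([cv2.resize(w[0:192],(533,200)),np.zeros((200,267,3),np.uint8)])]))
E
```

```text
[ 0.47680285 -0.37408789  0.15725691] [-3.500e-03  7.642e-01  6.450e-01 -4.000e-04]
shoulder,nose [[256.9834186  182.04319309]
 [256.95589638  70.3600849 ]]
d in hole frame [-0.0941465   0.00156542 -0.00339534]
plate edge [[336.96059513 -17.92927471]
 [186.78687382 -19.01570765]] posttop [[ 263.7066456  -301.39742225]]
(400, 400, 3)
```

View pics/w3.png

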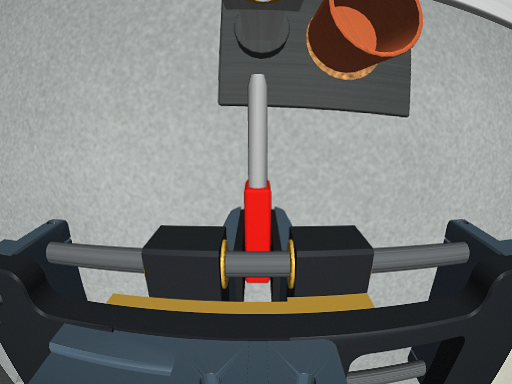

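View pics/m3.png

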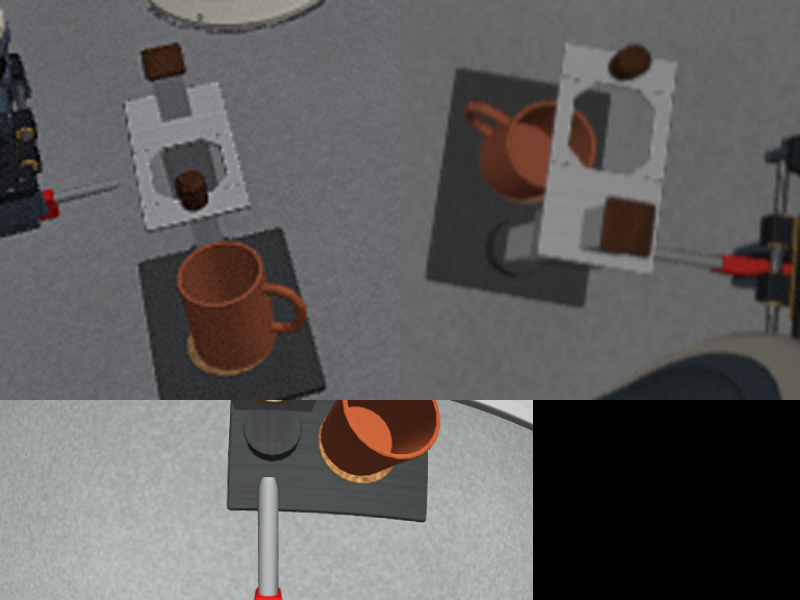

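The wrist view shows the pin's nose at (258,73), the boss at (262,30), and the base's near corners at about (219,105) and (408,117). I'll check these against the fit for lateral alignment.

```bash
python3 - <<'E'
from h import *
s=env.observe();c=env.camera('wrist')
F=frame(1.3987);b=np.array([.5045,-.2235,0])
print(wproj(c,s,[b+F@[-.075,y-.062,.015] for y in(.105,-.105)]))
for uv,y in(((219.5,105),.105),((408.5,116.5),-.105)):
    print(F.T@(wplane(c,s,uv,.015)-b)-[-.075,y-.062,.015])
print('boss ctr',wproj(c,s,[b+F@[0,0,z] for z in(.015,.03,.04)]))
print('collar bottom near corners',wproj(c,s,[b+F@[-.021,y,.151] for y in(-.021,.021)]))
g=c['image'][0:40,225:315].mean(2).astype(int)
for r in(1,4,7): print(r,g[r,::3])
print('boss row 35',c['image'][35,225:300].mean(1).astype(int)[::2])
# refit of stand with all data
t=env.camera('top');sc=env.camera('scene')
B=[(.075,-.105),(.075,.105),(-.075,.105),(-.075,-.105)]
obs=[(t,(351.3,155.5),0),(t,(341,236),1),(t,(401.3,243),2),(sc,(181.5,295),0),(sc,(122.5,309),3)]
wo=[((219.5,105),2),((408.5,116.5),3)]
def res(p):
    G=frame(p[2]);o=np.array([p[0],p[1],0]);r=[]
    for k,uv,i in obs: r+=list(proj(k,o+G@np.r_[B[i],.015])[0]-uv)
    for uv,i in wo: r+=list(wproj(c,s,o+G@np.r_[B[i],.015])[0]-uv)
    return r
p=least_squares(res,[.56,-.23,1.4]).x;print(p.round(4),np.round(res(p),1),'boss',p[:2]+(frame(p[2])@[0,.062,0])[:2])
E
```

```text
[[214.23303906 107.34733196]
 [404.70264707 114.28550931]]
[ 2.33816072e-03 -5.52822620e-03  1.38777878e-17]
[-2.09089358e-03 -5.18912236e-03  1.38777878e-17]
boss ctr [[255.98880315  36.62433372]
 [255.95988161  32.95086691]
 [255.93903205  30.30235776]]
collar bottom near corners [[291.32794447  14.93284556]
 [219.54885706  14.84020049]]
1 [49 54 53 53 54 54 49 45 42 48 78 97 77 37 42 42 49 54 50 52 51 50 50 49
 73 71 72 72 69 71]
4 [51 53 52 53 54 55 53 51 51 51 53 53 53 55 54 51 52 54 52 52 52 51 51 50
 76 74 73 74 75 73]
7 [53 51 52 52 52 53 53 52 51 51 53 53 52 54 52 51 51 53 52 53 51 51 53 62
 72 73 72 74 74 72]
boss row 35 [77 78 80 73 62 78 76 78 71 72 73 75 76 76 72 74 77 75 74 72 71 71 72 75
 74 77 77 78 74 31 77 77 76 77 77 77 79 76]
[ 0.57   -0.2349  1.3918] [ 0.1 -1.9  0.  -2.4 -0.9  0.2  1.1 -1.1 -0.7  2.9 -1.5  1.6 -0.9 -1.3] boss [ 0.50894491 -0.2238287 ]
```

>>> {"method": "jog_arm", "body": {
  "plan": [0, -0.6, 0.15, 0, 0, 0, -0.6, 0.15, 0, 0, 0, -0.6, 0.15, 0, 0, 0, -0.6, 0.15, 0, 0]
}}

```text
clock: 10.35
eef_pos: [0.4799, -0.394, 0.1613]
orientation: [0.0, 0.764, 0.645, 0.0]
ft_force: [-0.1, -0.3, -0.2]
finger_gap: 0.151
grasp_force: 60.0
```

```bash
python3 - <<'E'
from h import *
s=env.observe();c=env.camera('wrist');print(s['eef_pos'],s['orientation'].round(4))
im=c['image'];cv2.imwrite('pics/w4.png',im[:,:,::-1])
g=im[0:60,215:320].astype(int)
m=((g[...,0]-g[...,2])>18).astype(np.uint8)
n,l,st,ce=cv2.connectedComponentsWithStats(m)
for i in range(1,n):
    if st[i,4]>8: print(st[i],(ce[i]+[215,0]).round(1))
v=cv2.resize(im[0:100,190:330,::-1],(784,560),interpolation=2);cv2.imwrite('pics/w4c.png',v)
F=frame(1.3918);b=np.array([.5089,-.2238,0])
print('hole pred',wproj(c,s,[b+F@[-.021,0,z] for z in(.168,.171,.174)]))
R_=rot(s['orientation']);sh=s['eef_pos']+R_@[.038,0,-.0102];print('nose pred',wproj(c,s,sh+.058*R_[:,0]))
E
```

```text
[ 0.47991151 -0.39404049  0.16128634] [1.000e-04 7.642e-01 6.450e-01 1.000e-04]
[ 83   0  22  56 965] [310.   24.1]
hole pred [[256.49883867 -24.63096128]
 [256.49000844 -26.95068384]
 [256.4808945  -29.34402778]]
nose pred [[256.95992468  70.36314638]]
```

View pics/w4c.png

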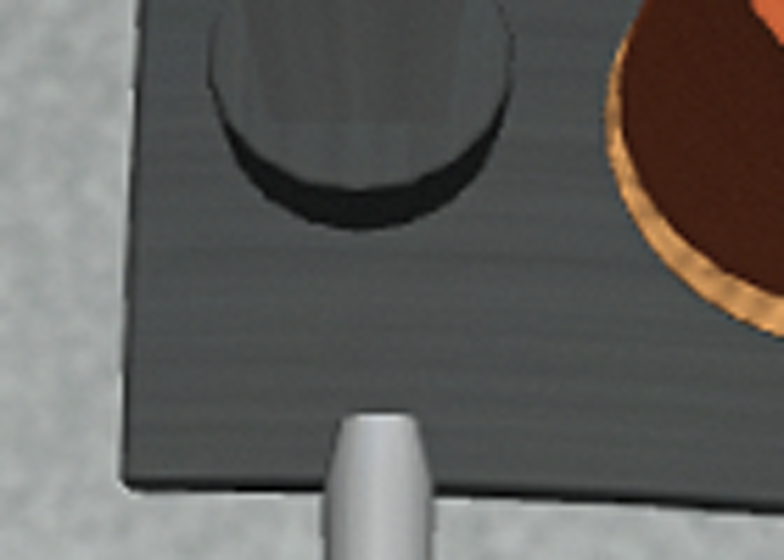

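The crop shows the nose at (257.5,74), the boss centred at column 254.5 with its bottom at row 41, and the base corner at (212,87). The earlier reading was taken while the wrist was still swinging, so I'll redo the numbers from this settled image.

```bash
python3 - <<'E'
from h import *
s=env.observe();c=env.camera('wrist')
F=frame(1.3987);b=np.array([.5045,-.2235,0])
print('corner',wproj(c,s,[b+F@[-.075,y-.062,.015] for y in(.105,-.105)]))
im=c['image'].astype(int)
for col in(240,300,340,380): 
    print(col,[int(x) for x in im[80:112,col].mean(1)])
for row in(20,60): print(row,[int(x) for x in im[row,205:222].mean(1)])
print('bossedge', [wproj(c,s,[b+F@[0,y,z] for y in(-.03,.03)]).round(1).tolist() for z in(.015,.023)])
print('bottom err',[(F.T@(wplane(c,s,(254.4,41),.015)-b)).round(4)])
print('corner err',F.T@(wplane(c,s,(212.3,87),.015)-b)-[-.075,.043,.015])
R_=rot(s['orientation']);sh=s['eef_pos']+R_@[.038,.0,-.0102];n=sh+.058*R_[:,0]
print('pin nose lateral err',R_.T@(wplane(c,s,(257.5,73.5),n[2])-n), 'nose in hole frame',F.T@(n-b)-[-.021,0,.171])
E
```

```text
corner [[210.7160158   91.2054899 ]
 [403.22846588  99.04934159]]
240 [76, 75, 76, 78, 79, 59, 34, 15, 141, 173, 167, 166, 166, 168, 170, 174, 176, 179, 177, 176, 176, 173, 173, 172, 171, 170, 167, 166, 166, 165, 169, 171]
300 [78, 77, 76, 74, 74, 77, 79, 63, 38, 17, 142, 169, 165, 162, 162, 167, 172, 176, 175, 170, 165, 164, 166, 164, 162, 162, 163, 167, 171, 172, 170, 170]
340 [77, 74, 75, 76, 76, 76, 76, 76, 76, 77, 62, 38, 15, 135, 173, 164, 163, 167, 167, 167, 167, 165, 164, 165, 170, 172, 174, 176, 174, 170, 168, 164]
380 [70, 71, 71, 72, 73, 71, 72, 70, 73, 73, 74, 74, 72, 72, 64, 42, 20, 92, 177, 170, 168, 172, 171, 167, 166, 162, 163, 167, 172, 175, 176, 177]
20 [159, 158, 158, 157, 157, 160, 164, 166, 152, 44, 67, 75, 74, 75, 74, 74, 74]
60 [161, 164, 165, 167, 166, 165, 140, 78, 63, 77, 78, 76, 79, 76, 78, 78, 78]
bossedge [[[281.8, 21.7], [223.8, 21.8]], [[282.4, 19.4], [222.9, 19.6]]]
bottom err [array([-0.0221, -0.0018,  0.015 ])]
corner err [ 4.37476466e-03 -1.66392556e-03  1.38777878e-17]
pin nose lateral err [-1.63700884e-03  2.71764487e-04  9.31466370e-08] nose in hole frame [-0.05517345 -0.00465471  0.00037393]
```

```bash
python3 - <<'E'
from h import *
s=env.observe();c=env.camera('wrist')
P=np.array([wplane(c,s,uv,.015)[:2] for uv in((240,84.8),(300,86.8),(340,89.8),(380,93.8))])
d=np.polyfit(P[:,0],P[:,1],1);print('yaw near edge',np.pi/2+np.arctan(d[0]), np.polyval(d,P[:,0])-P[:,1])
L=np.array([wplane(c,s,uv,.015)[:2] for uv in((214.6,20),(213.7,40),(212.2,60))]);d=L[0]-L[-1];print('yaw left edge',np.arctan2(d[1],d[0]))
im=c['image'].astype(int)
for row in(2,20,40,60,75):print(row,im[row,206:220].mean(1).astype(int))
t=env.camera('top')['image'].astype(int)
for col in(345,360,375,390): print(col,[int(x) for x in t[228:250,col].mean(1)])
for row in(165,185,205,225): print(row,[int(x) for x in t[row,336:356].mean(1)])
E
```

```text
yaw near edge 1.3785318792298724 [-3.40022516e-05 -4.15088319e-06  1.18818623e-04 -8.06654880e-05]
yaw left edge 1.3562017652764835
2 [158 162 160 161 161 163 167 171 134  49  64  73  71  72]
20 [158 157 156 158 161 163 164 151  42  65  74  76  74  74]
40 [161 162 162 163 166 168 136  66  66  79  76  76  78  78]
60 [165 165 168 167 164 141  78  62  75  78  78  79  75  78]
75 [163 166 163 163 170 144  46  68  76  75  74  77  77  75]
345 [46, 48, 47, 48, 49, 48, 47, 53, 86, 101, 104, 102, 101, 103, 104, 104, 104, 105, 103, 102, 99, 97]
360 [50, 49, 49, 49, 49, 49, 48, 47, 50, 50, 68, 94, 102, 102, 100, 101, 99, 97, 97, 98, 101, 102]
375 [51, 49, 47, 47, 46, 46, 49, 48, 48, 48, 48, 49, 46, 77, 96, 102, 100, 97, 99, 102, 100, 98]
390 [45, 40, 46, 48, 48, 47, 49, 46, 47, 50, 47, 48, 49, 47, 46, 51, 82, 97, 99, 96, 97, 97]
165 [105, 106, 103, 99, 100, 101, 100, 102, 101, 101, 99, 101, 99, 81, 53, 48, 49, 49, 49, 49]
185 [104, 101, 101, 104, 104, 102, 101, 102, 105, 102, 84, 53, 49, 48, 49, 49, 50, 49, 48, 46]
205 [104, 101, 102, 101, 102, 105, 101, 83, 52, 49, 49, 49, 49, 49, 50, 49, 48, 51, 47, 49]
225 [106, 105, 105, 102, 83, 53, 50, 48, 50, 49, 48, 50, 51, 49, 50, 51, 50, 49, 49, 49]
```

```bash
python3 - <<'E'
from h import *
c=env.camera('top')
P=np.array([onplane(c,uv,.015)[:2] for uv in((349.3,165),(346.3,185),(343.3,205),(340.3,225))])
d=np.polyfit(P[:,0],P[:,1],1);print('yaw left edge',np.pi/2+np.arctan(d[0]))
Q=np.array([onplane(c,uv,.0) [:2] for uv in((345,235.6),(360,238.1),(375,240.8),(390,243.6))])
d=np.polyfit(Q[:,1],Q[:,0],1);print('yaw bottom edge',np.pi/2-np.arctan(d[0]))
E
```

```text
yaw left edge 1.3731633061005017
yaw bottom edge 1.376224662141898
```

```bash
python3 - <<'E'
from h import *
for n,(x0,y0,x1,y1) in(('scene',(115,205,150,240)),('top',(395,135,430,165))):
    c=env.camera(n);hs=cv2.cvtColor(c['image'][y0:y1,x0:x1],cv2.COLOR_RGB2HSV);g=c['image'][y0:y1,x0:x1].astype(int)
    m=((g[...,0]-g[...,2])>12).astype(np.uint8)
    k,l,st,ce=cv2.connectedComponentsWithStats(m);i=1+np.argmax(st[1:,4]);print(n,st[i],ce[i]+[x0,y0])
    for xy in((.6289,-.2472),(.627,-.2455)):
      for q in(.070,.075,.080):
        z0=.096+q+.092;a=np.linspace(0,2*np.pi,40)
        P=np.array([[xy[0]+.012*np.cos(t),xy[1]+.012*np.sin(t),z0+h] for t in a for h in(-.014,.014)])
        hull=cv2.convexHull(proj(c,P).astype(np.float32));M=cv2.moments(hull)
        print(xy,q,np.round([M['m10']/M['m00'],M['m01']/M['m00']],1),cv2.boundingRect(hull))
E
```

```text
scene [ 11   9  12  15 129] [131.95348837 220.52713178]
(0.6289, -0.2472) 0.07 [131.3 222.4] (124, 213, 15, 18)
(0.6289, -0.2472) 0.075 [130.9 220.8] (123, 212, 15, 18)
(0.6289, -0.2472) 0.08 [130.5 219.1] (123, 210, 15, 18)
(0.627, -0.2455) 0.07 [131.8 221.5] (124, 213, 15, 18)
(0.627, -0.2455) 0.075 [131.3 219.9] (124, 211, 15, 18)
(0.627, -0.2455) 0.08 [130.9 218.3] (124, 209, 14, 18)
top [ 14  12  15  12 134] [415.95522388 152.84328358]
(0.6289, -0.2472) 0.07 [416.  153.4] (407, 145, 18, 16)
(0.6289, -0.2472) 0.075 [417.  152.8] (408, 145, 19, 16)
(0.6289, -0.2472) 0.08 [418.1 152.3] (408, 144, 20, 16)
(0.627, -0.2455) 0.07 [415.2 154.4] (406, 146, 19, 16)
(0.627, -0.2455) 0.075 [416.2 153.8] (407, 146, 19, 16)
(0.627, -0.2455) 0.08 [417.3 153.2] (408, 145, 19, 16)
```

>>> {"method": "jog_arm", "body": {
  "plan": [0, 0, -0.24, 0.05, 0.25, 0, 0, -0.24, 0.05, 0.25, 0, 0, -0.24, 0.05, 0.25, 0, 0, -0.24, 0.05, 0.25]
}}

```text
clock: 11.1
eef_pos: [0.4728, -0.3933, 0.1594]
orientation: [0.0, 0.773, 0.635, 0.0]
ft_force: [0.2, -0.1, 0.5]
finger_gap: 0.15
grasp_force: 60.0
```

>>> {"method": "jog_arm", "body": {
  "plan": [0, 0.7, 0, 0, 0, 0, 1.4, 0, 0, 0, 0, 1.4, 0, 0, 0, 0, 1.4, 0, 0, 0, 0, 1.4, 0, 0, 0]
}}

```text
clock: 11.6
eef_pos: [0.4812, -0.3519, 0.1595]
orientation: [0.0, 0.772, 0.635, -0.0]
ft_force: [-0.5, -0.7, -0.5]
finger_gap: 0.151
grasp_force: 60.0
```

```bash
python3 - <<'E'
from h import *
s=env.observe();c=env.camera('wrist');print(s['eef_pos'],s['orientation'].round(4),s['ft_force'])
F=frame(1.376);b=np.array([.5063,-.2230,0]);R_=rot(s['orientation']);n=s['eef_pos']+R_@[.0945,0,-.0102]
print('nose in hole frame',F.T@(n-b)-[-.021,0,.170], 'hole pred',wproj(c,s,[b+F@[-.021,y,.170+z] for y,z in((0,-.02),(.021,-.02),(-.021,-.02),(0,0),(0,.006))]).round(1).tolist())
im=c['image'];cv2.imwrite('pics/w5.png',im[:,:,::-1])
for r in range(0,66,6): print(r,im[r,200:320:4].astype(int).tolist() if 0 else im[r,200:320:4].mean(1).astype(int))
E
```

```text
[ 0.48118008 -0.35186751  0.1595089 ] [ 2.000e-04  7.724e-01  6.351e-01 -0.000e+00] [-0.51926387 -0.70175676 -0.4949956 ]
nose in hole frame [-0.01578978 -0.00027437 -0.00031766] hole pred [[256.5, 51.1], [219.8, 51.8], [293.2, 51.8], [256.5, 43.3], [256.4, 40.6]]
0 [227 229 227 228 230 232 229 226 226 227 228 230 230 227 226 227 227 226
 226 232 231 227 226 223 227 227 225 227 228 228]
6 [228 229 228 229 231 232 230 227 228 228 230 231 229 228 227 227 228 226
 227 232 231 229 226 224 227 228 225 227 228 228]
12 [228 230 229 228 232 233 229 227 228 228 230 232 231 228 227 228 228 226
 227 232 231 229 227 224 227 228 226 228 229 229]
18 [228 231 229 229 232 233 230 228 228 229 231 232 231 228 227 228 229 227
 228 233 231 230 227 225 228 229 225 228 229 230]
24 [228 231 229 230 232 233 230 229 229 229 231 232 232 229 228 229 229 228
 227 234 232 230 227 225 227 230 227 228 230 230]
30 [229 231 229 230 233 234 229 229 229 230 231 232 231 229 227 229 230 228
 229 234 232 230 227 226 228 230 226 228 230 230]
36 [229 231 229 230 232 234 230 230 230 230 232 233 232 230 228 229 230 229
 228 234 233 230 228 227 228 230 227 229 230 231]
42 [230 232 231 231 233 234 232 231 231 232 234 236 235 233 232 233 232 231
 231 237 235 232 230 228 229 230 228 230 231 231]
48 [81 80 77 75 77 76 76 76 76 79 80 77 76 78 78 77 75 80 80 77 76 74 75 73
 73 72 74 79 83 86]
54 [175 174 170 171  57  81  81  83  82  80  75  75  79  76  79  78  76  78
  78  81  82  61  80  81  81  78  36  42  42  41]
60 [171 171 171 184  62  83  83  81  75  79  76  77  79  78  78  77  77  77
  79  81  83  82  85  82  83  82  33  43  40  41]
```

>>> {"method": "jog_arm", "body": {
  "plan": [0, 0.15, 0, 0, 0, 0, 0.3, 0, 0, 0, 0, 0.4, 0, 0, 0, 0, 0.5, 0, 0, 0, 0, 0.55, 0, 0, 0, 0, 0.6, 0, 0, 0, 0, 0.6, 0, 0, 0]
}}

```text
clock: 12.35
eef_pos: [0.4845, -0.3342, 0.1594]
orientation: [-0.0, 0.773, 0.635, 0.0]
ft_force: [0.1, 0.2, -0.4]
finger_gap: 0.148
grasp_force: 60.0
```

>>> {"method": "jog_arm", "body": {
  "plan": [0, 0.05, 0, 0, 0, 0, 0.1, 0, 0, 0, 0, 0.15, 0, 0, 0, 0, 0.15, 0, 0, 0]
}}

```text
clock: 12.75
eef_pos: [0.4853, -0.3297, 0.1594]
orientation: [-0.0, 0.773, 0.635, 0.0]
ft_force: [-1.0, -0.1, 0.5]
finger_gap: 0.146
grasp_force: 60.0
```

>>> {"method": "jog_arm", "body": {
  "plan": [0, 0.05, 0, 0, 0, 0, 0.1, 0, 0, 0, 0, 0.15, 0, 0, 0, 0, 0.15, 0, 0, 0]
}}

```text
clock: 13.15
eef_pos: [0.4862, -0.3253, 0.1595]
orientation: [-0.0, 0.773, 0.635, 0.0]
ft_force: [-0.8, -0.3, 2.1]
finger_gap: 0.149
grasp_force: 60.0
```

>>> {"method": "jog_arm", "body": {
  "plan": [0, 0.05, 0, 0, 0, 0, 0.1, 0, 0, 0, 0, 0.1, 0, 0, 0]
}}

```text
clock: 13.45
eef_pos: [0.4865, -0.3249, 0.1599]
orientation: [0.002, 0.772, 0.635, -0.001]
ft_force: [-8.0, -17.0, 1.6]
finger_gap: 0.152
grasp_force: 60.0
```

>>> {"method": "jog_arm", "body": {
  "plan": [0, -0.04, 0, 0, 0, 0, -0.04, 0, 0.05, 0, 0, -0.04, 0, 0.1, 0, 0, -0.04, 0, 0.15, 0, 0, -0.04, 0, 0.15, 0]
}}

```text
clock: 13.95
eef_pos: [0.4865, -0.3251, 0.1553]
orientation: [0.001, 0.773, 0.635, -0.001]
ft_force: [-5.4, -9.1, 4.7]
finger_gap: 0.147
grasp_force: 60.0
```

>>> {"method": "jog_arm", "body": {
  "plan": [0, 0, -0.01, 0.03, 0, 0, 0, -0.02, 0.06, 0, 0, 0, -0.02, 0.1, 0, 0, 0, -0.02, 0.1, 0]
}}

```text
clock: 14.35
eef_pos: [0.4863, -0.325, 0.1525]
orientation: [0.001, 0.773, 0.635, -0.0]
ft_force: [-3.9, -9.9, 6.1]
finger_gap: 0.146
grasp_force: 60.0
```

>>> {"method": "jog_arm", "body": {
  "plan": [0, 0, -0.01, 0.03, 0, 0, 0, -0.01, 0.06, 0, 0, 0, -0.01, 0.09, 0, 0, 0, -0.01, 0.09, 0]
}}

```text
clock: 14.75
eef_pos: [0.4862, -0.325, 0.1499]
orientation: [0.001, 0.773, 0.635, -0.0]
ft_force: [-2.6, -9.9, 5.9]
finger_gap: 0.145
grasp_force: 60.0
```

>>> {"method": "jog_arm", "body": {
  "plan": [0, 0, 0, 0.03, 0, 0, 0, 0, 0.06, 0, 0, 0, 0, 0.09, 0, 0, 0, 0, 0.09, 0]
}}

```text
clock: 15.15
eef_pos: [0.4862, -0.325, 0.1471]
orientation: [0.001, 0.773, 0.635, -0.0]
ft_force: [-2.3, -8.8, 5.0]
finger_gap: 0.152
grasp_force: 60.0
```

>>> {"method": "jog_arm", "body": {
  "plan": [0, 0, 0, 0.03, 0, 0, 0, 0, 0.06, 0, 0, 0, 0, 0.09, 0, 0, 0, 0, 0.09, 0]
}}

```text
clock: 15.55
eef_pos: [0.4862, -0.3248, 0.1443]
orientation: [0.001, 0.773, 0.635, -0.0]
ft_force: [-2.0, -6.9, 4.0]
finger_gap: 0.15
grasp_force: 60.0
```

>>> {"method": "jog_arm", "body": {
  "plan": [0, 0.02, 0, 0.03, 0, 0, 0.02, 0, 0.06, 0, 0, 0.02, 0, 0.09, 0, 0, 0.02, 0, 0.09, 0]
}}

```text
clock: 15.95
eef_pos: [0.4859, -0.3231, 0.1411]
orientation: [0.0, 0.773, 0.635, 0.0]
ft_force: [0.3, -1.0, 1.8]
finger_gap: 0.148
grasp_force: 60.0
```

The axial force has dropped and the nose has moved forward, so it is in the bore. I'll push in gently.

>>> {"method": "jog_arm", "body": {
  "plan": [0, 0.05, 0, 0, 0, 0, 0.1, 0, 0, 0, 0, 0.15, 0, 0, 0, 0, 0.15, 0, 0, 0]
}}

```text
clock: 16.35
eef_pos: [0.4868, -0.3183, 0.1409]
orientation: [-0.0, 0.773, 0.635, 0.0]
ft_force: [2.5, -0.6, -2.1]
finger_gap: 0.155
grasp_force: 60.0
```

>>> {"method": "jog_arm", "body": {
  "plan": [0, 0.07, 0, 0, 0, 0, 0.14, 0, 0, 0, 0, 0.21, 0, 0, 0, 0, 0.28, 0, 0, 0, 0, 0.34, 0, 0, 0, 0, 0.4, 0, 0, 0, 0, 0.4, 0, 0, 0]
}}

```text
clock: 17.05
eef_pos: [0.4891, -0.3068, 0.1409]
orientation: [0.0, 0.773, 0.635, -0.0]
ft_force: [3.1, -4.5, -6.2]
finger_gap: 0.152
grasp_force: 60.0
```

>>> {"method": "jog_arm", "body": {
  "plan": [0, 0, 0.015, 0.025, 0, 0, 0.06, 0.015, 0.025, 0, 0, 0.12, 0.015, 0.025, 0, 0, 0.18, 0.015, 0.025, 0, 0, 0.18, 0.015, 0.025, 0]
}}

```text
clock: 17.55
eef_pos: [0.4904, -0.3011, 0.1403]
orientation: [-0.0, 0.773, 0.635, 0.0]
ft_force: [0.1, 0.9, -0.3]
finger_gap: 0.151
grasp_force: 60.0
```

The pin is well into the post with almost no load. I'll release it, back off, close the fingers and push from behind.

>>> {"method": "jog_arm", "body": {
  "plan": [0.35, 0, 0, 0, 0, 0.35, 0, 0, 0, 0, 0.35, 0, 0, 0, 0, 0.35, -0.7, 0, 0, 0, 0.35, -1.4, 0, 0, 0, 0, -1.4, 0, 0, 0, 0, -1.4, 0, 0, 0, 0, -1.4, 0, 0, 0, 0, -1.4, 0, 0, 0, 0, -1.4, 0, 0, 0]
}}

```text
clock: 18.55
eef_pos: [0.4824, -0.3423, 0.1404]
orientation: [-0.0, 0.772, 0.635, 0.0]
ft_force: [-0.6, 0.5, -0.2]
finger_gap: 0.004
grasp_force: 0.0
```

```bash
python3 - <<'E'
from h import *
s=env.observe();c=env.camera('wrist');print(s['eef_pos'],s['finger_gap'],s['ft_force'])
im=c['image'];cv2.imwrite('pics/w6.png',im[:,:,::-1])
g=im.astype(int);m=((g[...,0]>120)&(g[...,1]<70)&(g[...,2]<70)).astype(np.uint8)
k,l,st,ce=cv2.connectedComponentsWithStats(m)
for i in range(1,k):
    if st[i,4]>60: print(st[i],ce[i].round(1))
R_=rot(s['orientation'])
print('expect rear top corners, front',wproj(c,s,[s['eef_pos']+R_@[x,y,-.018] for x,y in((.024,-.007),(.024,.007),(.08,0))]).round(1).tolist())
E
```

```text
[ 0.48242363 -0.34229929  0.14035544] 0.0036267599929819708 [-0.64551974  0.54301168 -0.1963847 ]
[ 243  106   29  108 2922] [257.  158.8]
expect rear top corners, front [[243.4, 212.1], [270.6, 212.1], [257.0, 100.7]]
```

The numbers show the grip still straight and centred (columns 243–271), so I'll push.

>>> {"method": "jog_arm", "body": {
  "plan": [0, 0.15, 0, 0, 0, 0, 0.3, 0, 0, 0, 0, 0.4, 0, 0, 0, 0, 0.5, 0, 0, 0, 0, 0.6, 0, 0, 0, 0, 0.7, 0, 0, 0, 0, 0.8, 0, 0, 0, 0, 0.9, 0, 0, 0, 0, 0.9, 0, 0, 0]
}}

```text
clock: 19.5
eef_pos: [0.4876, -0.3159, 0.1403]
orientation: [-0.0, 0.773, 0.635, 0.0]
ft_force: [0.4, -0.2, -0.7]
finger_gap: 0.005
grasp_force: 0.0
```

>>> {"method": "jog_arm", "body": {
  "plan": [0, 0.07, 0, 0, 0, 0, 0.14, 0, 0, 0, 0, 0.2, 0, 0, 0, 0, 0.2, 0, 0, 0]
}}

```text
clock: 19.9
eef_pos: [0.4885, -0.3136, 0.1407]
orientation: [0.002, 0.773, 0.635, -0.002]
ft_force: [-7.8, -25.0, -3.7]
finger_gap: 0.002
grasp_force: 13.1
```

```bash
cat > g.py <<'E'
from h import *
s=env.observe();c=env.camera('wrist');print(s['eef_pos'],s['ft_force'])
g=c['image'].astype(int);m=((g[...,0]>120)&(g[...,1]<70)&(g[...,2]<70)).astype(np.uint8)
k,l,st,ce=cv2.connectedComponentsWithStats(m)
for i in range(1,k):
    if st[i,4]>60: print(st[i],ce[i].round(1))
b=st[1:][st[1:,4]>60]
if len(b):
    r=b[0];R_=rot(s['orientation']);p=wplane(c,s,(257,r[1]+r[3]),.159);print('rear rel TCP',R_.T@(p-s['eef_pos']))
E
python3 g.py
```

```text
[ 0.48846511 -0.31357672  0.14071019] [ -7.84031488 -24.98381657  -3.65422832]
[244 191  27  30 791] [257.2 205.3]
rear rel TCP [ 1.92440952e-02 -2.18687838e-05 -1.83942396e-02]
```

There is a hard stop at 25 N, and the grip's rear is 19 mm ahead of the TCP, which is what the fully-home position predicts. I'll back off and check.

>>> {"method": "jog_arm", "body": {
  "plan": [0, -0.5, 0, 0, 0, 0, -1.5, 0, 0, 0, 0, -2.5, 0, 0, 0, 0, -3, 0, 0, 0, 0, -3, 0, 0, 0, 0, -3, 0, 0, 0]
}}

```text
clock: 20.55
eef_pos: [0.4711, -0.3981, 0.14]
orientation: [-0.0, 0.773, 0.635, 0.0]
ft_force: [0.5, 0.0, -0.6]
finger_gap: 0.001
grasp_force: 0.0
```

```bash
python3 g.py; python3 - <<'E'
from h import *
s=env.observe();c=env.camera('wrist');R_=rot(s['orientation'])
# home: shoulder expected from TCP at nose/post contact
tx=R_[:,0];T0=np.array([.4904,-.3011,.1403]);sh=T0+tx*(.0364+.0259)
print('expected rear-top row if home',wproj(c,s,[sh-tx*.056+[0,0,.0182]]).round(1))
for n in('scene','top'):
    k=env.camera(n);cv2.imwrite(f'pics/{n}3.png',k['image'][:,:,::-1])
a=cv2.resize(cv2.imread('pics/scene3.png')[150:300,60:210],(400,400),interpolation=2)
t=cv2.resize(cv2.imread('pics/top3.png')[130:280,330:480],(400,400),interpolation=2)
w=cv2.resize(c['image'][0:192,128:384,::-1],(267,200))
cv2.imwrite('pics/m4.png',np.vstack([np.hstack([a,t]),np.hstack([w,np.zeros((200,533,3),np.uint8)])]))
g=k['image'].astype(int);m=((g[...,0]>90)&(g[...,1]<50)&(g[...,2]<60)).astype(np.uint8);m[:,:340]=0
ys,xs=np.nonzero(m);print('red in top',xs.min(),xs.max(),ys.min(),ys.max())
F=frame(1.376);b=np.array([.5063,-.219,0]);hz=.151
print('top proj of grip rear/-21 edge',proj(k,[b+F@[x-.021,0,hz+.008] for x in(-.056,0)]), 'knob q:')
E
```

```text
[ 0.47110365 -0.3981014   0.14004651] [ 0.54251262  0.01858269 -0.62693668]
[ 244    0   29   51 1391] [258.   25.1]
rear rel TCP [ 1.04409387e-01 -4.78424383e-07 -1.88647175e-02]
expected rear-top row if home [[257.1  50.5]]
red in top 358 424 172 228
top proj of grip rear/-21 edge [[424.82407368 225.35104392]
 [398.95426546 220.81643688]] knob q:
```

```bash
python3 -c "
from bench import env
print(env.sign_off())"
```

```text
the job is handed in; nothing more can be done
None
```

I raised the cradle to about 0.055 m on its joint and pushed the pin from the right through collar and post until it stopped hard at 25 N. The gripper is backed well clear. The job is handed in at about 21 s on the robot's clock; I checked the seating only from force and camera measurements, and sign-off gave no verdict.

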